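Transfer a hanging drain basket to the drying stand

TASK

Lift the small basket with the transformer in it off the short-armed drain stand by its black grip tab, carry it level without setting it down, and hang it on the long-armed drying stand with both ends of its cross bar fully down in the arms' notches. Those arms telescope, so let the bar rest lightly on them and slide it along by feel until it finds the notches, then let it sink in gently (no dropping; keep the push well under 20 N) and let go. Keep the transformer in the basket and leave the other things where they lie.

Things in the scene. Friction and masses are not known exactly. Their poses are not given: they have to be found in the camera images.
- basket: Loose open metal basket 76 (x) x 66 (y) x 40 mm, 350 g, hung by two straps (at y = +-34.5 mm) under a round cross bar. Origin: centre of the underside, z up; bar axis 85 mm above it. A black grip tab, 14 mm thick (x), 44 mm wide (y), stands on the bar's middle up to 140 mm: grip it from above, fingers closing along x. Hanging, it may lean up to 0.1 rad about y until gripped.
- basket_bar (a point): middle of the cross bar's axis, 85 mm above the basket's origin, same axes. The bar is steel, 8 mm in diameter, 124 mm long along y, with discs 16 mm across on its ends (inner faces at y = +-58 mm)
- basket_grip (a point): middle of the grip tab, 35 mm above the bar's axis (the tab's top is 20 mm higher); same axes as the basket
- transformer: small iron transformer, about 44 x 42 x 36 mm, loose on the basket's floor (3 mm thick); origin at the centre of its underside. Its mass varies and is not told (below 0.4 kg)
- drain_stand: Fixed stand with the SHORT arms, where the basket hangs at first. Origin on the bench below the notches; x points from the arms' tips to its two columns (58 mm behind the origin), z up. Two steel arms 8 mm thick at y = +-48 mm, x from -41 to +66 mm, tops at z = 140 mm, front tips turned up 14 mm. Foot plate x from -50 to 75 mm, 130 mm wide.
- drain_rest (a point): on the drain stand midway between the arms' notches, at the height of the arms' tops (z = 140 mm), axes of the stand. Each arm has here a notch open upward, 12 mm wide along x (15 mm at the chamfered mouth), 10 mm deep; the bar's axis rests 6 mm below this point
- drying_stand: Fixed stand with the LONG arms, empty at first. Origin on the bench; x points from the arms' tips to its two columns and clamps (70 to 94 mm behind the origin, 7 mm higher than the arms), z up. Two arms as on the drain stand (y = +-48 mm, tops at z = 140 mm, same notches), made as one fork that slides along x and is clamped; tips turned up 14 mm, 75 to 83 mm in front of the notches.
- drying_rest (a point): fixed point of the drying stand, 38 mm in front of its origin (x = -38 mm), midway between the arms at their tops' height (140 mm), stand's axes: plain arm, where to start feeling. The notches lie anywhere from x = +8 to +68 mm from it (both arms alike, firmly clamped), not measured. Bar axis at z = +4 mm lying on the arms, -6 mm fully in the notches; its discs leave +-6 mm play along y.
- heat_sink: bystander: finned metal heat sink 40 x 60 x 27 mm on the bench between the stands
- flux_tin: bystander: round tin 44 mm across, 28 mm high, on the bench in front of the gap between the stands
- side_cutters: bystander: side cutters 52 x 113 x 14 mm lying on the bench between the stands
Things that resemble listed ones, but are neither listed nor needed, are in the scene too. Leave any red or turquoise look-alike of the transformer alone.

How it is judged:
By the outcome, as a careful person would: the job done as asked, in the order asked, and still so for the second after the job is handed in, with the robot touching nothing.
It also fails if it takes over 72 s, if anything falls off the work surface, if the arm or the gripper's body presses on something with over 40 N, if the wrist force passes 120 N, or if a joint passes its speed limit or range.

ROBOT

A 6-joint arm with a two-finger parallel gripper is mounted at the origin on a cart in front of the work surface, level with it; the furniture and walls round the work are solid. World frame = base frame: x ahead of the robot, y to its left, z up, the work surface at z = 0. Lengths are in m, angles in rad, forces in N, time in s.
With the tool pointing down it reaches from about 0.25 to 0.725 m from the base axis. Payload 4 kg.
Tool frame: the origin (TCP) lies at the very end of the fingers, on their centre line; the grasp point (between the pads) lies 19 mm behind it; z points along the fingers, y is the line along which they close (so a half turn about z gives the same grasp; the last joint's range is limited). The gripper opens to 85 mm and grips with 20 to 120 N. Pads are 22 mm wide; open, the fingers measure 114 mm over their backs; the gripper's body (76 mm by 85 mm) begins 54 mm behind the grasp point. The pads swing forward as they close: fully open they stand 13 mm farther back than shut.
Start: joints at [-1.222, 0.241, 0.005, 1.335, 0, 1.571], TCP at [0.171, -0.47, 0.195] pointing down, gripper open.
Joint ranges: [-2.72, 2.72], [-1.05, 1.87], [-1.09, 1.28], [-1.99, 2.15], [-1.42, 1.44], [-3.14, 3.14]. Speed limits (rad/s): [2.79, 2.79, 3.14, 3.14, 3.14, 3.14].

INTERFACE

Orientations are given as a unit quaternion [x, y, z, w].
In Python, from workcell import bot, vision, workorder, boxes_of gives the robot as it stands.
- The arm moves only by the tool send_rows, never from a script. Its argument "motion" is text: rows parted by semicolons, each of 5 numbers parted by spaces: the closure, from -1 (fully open) to 1 (shut), so that 0 is half open, then the shift along the tool's x, y, z in cm, then the turn about the tool's z in rad. In form: claw x y z twist; .... A call has 1 to 5 rows; each row is the pose to reach, as a shift and turn from the pose commanded when the call began, along the tool's axes at that moment; what a row does not reach only later rows make up. A row lasts 1/10 s, in which the tool goes at most 50 mm and 8.59 degrees, less where a joint would pass 70% of its speed; a pose out of reach is approached as far as the arm can. A call with a gripper value outside its range is refused whole. The fingers move at their own pace and stop on an object; the grip force is fixed at half the most. Time passes only in rows, so rows that repeat a pose let the fingers close. It gives the time, the measured TCP pose, the force, the opening and the grip force at its end, in the units of the state.
- bot.get_obs(): the state, without advancing time (a new reading comes with each control period).
- vision.camera(name): name is "scene" or "side" or "wrist"; returns the picture (384x512x3 uint8, red, green, blue); there is no depth.
- vision.camera_model(name): a dict with "fov_y" (degrees; the focal length in pixels is half the picture's height over the tangent of half this angle, whatever the lens; pixels are square), "cx", "cy" (the principal point, pixels), "world_from_camera" (4x4, takes a point from camera to world coordinates); the wrist camera has in their place "hand_eye" (4x4, takes a point from camera to tool coordinates, whose origin is the TCP and whose axes are the flange's). Camera axes: x right, y down, z forward; pixel columns grow to the right and rows downward; lengths in m; the calibration is good to about 2 mm. The wrist camera is an equidistant fisheye: a pixel r from the principal point sees the ray r / f radians off the axis. A picture is of the moment at which its call begins: read the wrist's pose just before it. camera_model takes no time and is no camera call.
- workorder.job_done(): hands the job in; it is judged then, once.
Trained networks look in the newest picture that a camera, given by its name, has taken for a name from the list of things; names that differ only in an ending like _2 or _b are one class to them, and where a whole thing is asked for, a point or a joint stands for the part that bears it (a point fixed in the world has none). Each returns a list of dicts, best first, with "conf" (0 to 1); they miss things now and then, are a little off and sometimes report something else, mostly with a low value. They report only what shows in the picture. A call takes as long as a camera call. They do not tell look-alikes from the thing itself.
- boxes_of(camera, target): "rect" ([centre column, centre row, width, height] in pixels, round what is visible of it).
The state is a dict: "clock": time; "joint_pos": joint angles; "joint_vel": joint speeds; "tau": joint torques, N m; "eef_pos": TCP position; "tool_rot": TCP orientation; "ft_force": force on the tool from outside, world axes, zero at the start; "ft_torque": the same for the moment, N m; "grip_width": finger opening in m; "grasp_force": force on a finger pad.
Only numpy, scipy, OpenCV 4.12 (cv2) and the standard library are available. Lean on these libraries where they do the work, as an engineer would, in place of code of your own. Each camera call takes 0.05 s, during which the arm holds its last target. There are 200 camera calls.

## Working session

There is one attempt and no reset: what is moved stays moved. The work goes in short steps, Python scripts to look and compute and a tool call to move; the robot and the scene stay as the last step left them, time stands still between calls to the robot, and variables do not carry over. Pictures are saved under pics/ and viewed, at most 10 in all, crops included, and the job is handed in when it is done.

Besides the shell and the picture viewer there is one more tool, called after "Request:" as name(argument=value, ...), one argument or row to a line, values as JSON. send_rows: Moves the arm, as the interface text tells. Its arguments: {"type":"object","properties":{"motion":{"type":"string"}},"required":["motion"]}

```bash
mkdir -p pics
cat > h.py <<'E'
import numpy as np, cv2
from scipy.spatial.transform import Rotation as R
from workcell import bot, vision, workorder, boxes_of
def snap(n,f=None):
    im=vision.camera(n)
    if f: cv2.imwrite('pics/'+f,im[:,:,::-1])
    return im
def ray(n,u,v,obs=None):
    m=vision.camera_model(n); f=192/np.tan(np.radians(m['fov_y'])/2)
    d=np.array([u-m['cx'],v-m['cy']])
    if n=='wrist':
        r=np.hypot(*d); t=r/f; c=np.array([*(d/max(r,1e-9)*np.sin(t)),np.cos(t)])
        T=np.eye(4); T[:3,:3]=R.from_quat(obs['tool_rot']).as_matrix(); T[:3,3]=obs['eef_pos']
        M=T@np.array(m['hand_eye'])
    else:
        c=np.array([d[0]/f,d[1]/f,1]); M=np.array(m['world_from_camera'])
    c=M[:3,:3]@c; return M[:3,3],c/np.linalg.norm(c)
def atz(n,u,v,z,obs=None):
    o,d=ray(n,u,v,obs); return o+d*(z-o[2])/d[2]
def tri(rays):
    A=0;b=0
    for o,d in rays:
        P=np.eye(3)-np.outer(d,d); A=A+P; b=b+P@o
    p=np.linalg.solve(A,b); return p,[np.linalg.norm(np.cross(p-o,d)) for o,d in rays]
def proj(n,p):
    m=vision.camera_model(n); f=192/np.tan(np.radians(m['fov_y'])/2)
    c=np.linalg.inv(np.array(m['world_from_camera']))@np.array([*p,1]); return m['cx']+f*c[0]/c[2],m['cy']+f*c[1]/c[2]
E
python3 - <<'E'
from h import *
np.set_printoptions(precision=3,suppress=True)
o=bot.get_obs();print(o['eef_pos'],o['tool_rot'],o['ft_force'])
a=[]
for n in ['scene','side']:
    a.append(snap(n)); m=vision.camera_model(n);print(n,m['fov_y'],np.array(m['world_from_camera'])[:3,3],np.array(m['world_from_camera'])[:3,2])
    for t in ['basket','basket_grip','basket_bar','transformer','drain_stand','drying_stand','heat_sink','flux_tin','side_cutters']:
        print(t,[(np.round(b['rect']).astype(int).tolist(),round(b['conf'],2)) for b in boxes_of(n,t)][:4])
cv2.imwrite('pics/a.png',cv2.resize(a[0],(780,585))[:,:,::-1]);cv2.imwrite('pics/b.png',cv2.resize(a[1],(780,585))[:,:,::-1])
print(vision.camera_model('wrist'))
E
```

```text
[ 0.171 -0.469  0.194] [ 0.985  0.174 -0.    -0.001] [ 0.395  0.609 -0.484]
scene 49.26514019868199 [0.089 0.286 0.806] [ 0.537 -0.306 -0.786]
basket [([328, 156, 52, 60], 0.67)]
basket_grip [([329, 157, 41, 63], 0.94)]
basket_bar [([327, 154, 53, 65], 0.75)]
transformer [([364, 205, 23, 20], 0.81), ([287, 144, 11, 19], 0.73), ([327, 164, 14, 18], 0.72), ([327, 156, 51, 60], 0.48)]
drain_stand [([323, 165, 74, 93], 0.72)]
drying_stand [([186, 225, 91, 119], 0.95), ([330, 156, 44, 68], 0.74)]
heat_sink [([329, 156, 43, 62], 0.71), ([239, 185, 31, 32], 0.57), ([328, 165, 14, 18], 0.53)]
flux_tin [([298, 291, 24, 24], 0.8)]
side_cutters [([270, 227, 40, 34], 0.91)]
side 42.85223578222825 [ 0.315 -0.915  0.775] [ 0.209  0.79  -0.576]
basket [([283, 236, 47, 71], 0.79)]
basket_grip [([284, 237, 45, 70], 0.79)]
basket_bar [([283, 239, 45, 73], 0.96), ([173, 231, 18, 17], 0.45)]
transformer [([345, 259, 21, 23], 0.94), ([237, 286, 19, 16], 0.74), ([283, 237, 42, 68], 0.64)]
drain_stand [([287, 253, 70, 98], 0.72)]
drying_stand [([246, 168, 88, 75], 0.59)]
heat_sink [([288, 254, 76, 95], 0.71), ([299, 212, 30, 20], 0.7)]
flux_tin [([174, 230, 19, 19], 0.55)]
side_cutters [([245, 226, 22, 28], 0.49)]
{'fov_y': 65.70646984690485, 'cx': 255.81148866485518, 'cy': 192.34487142258956, 'hand_eye': array([[ 0.002, -0.958, -0.286,  0.073],
       [ 1.   ,  0.002,  0.001,  0.   ],
       [-0.   , -0.286,  0.958, -0.179],
       [ 0.   ,  0.   ,  0.   ,  1.   ]])}
```

View pics/a.png

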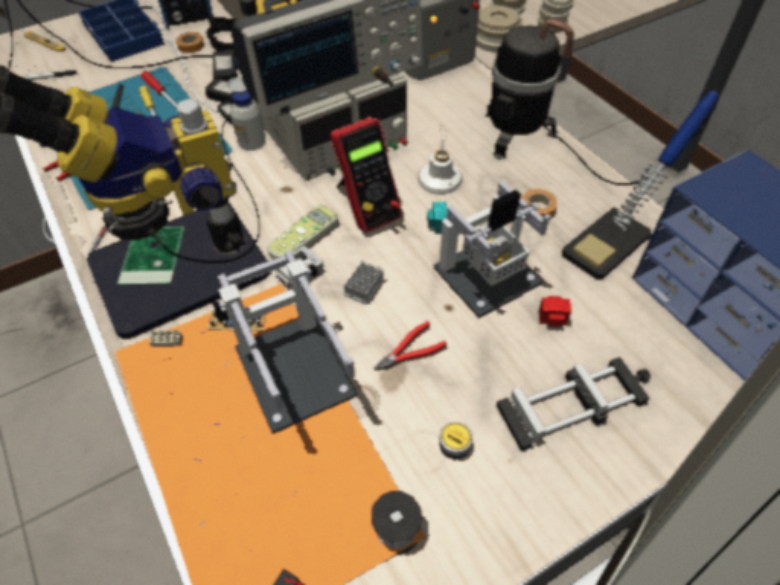

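View pics/b.png

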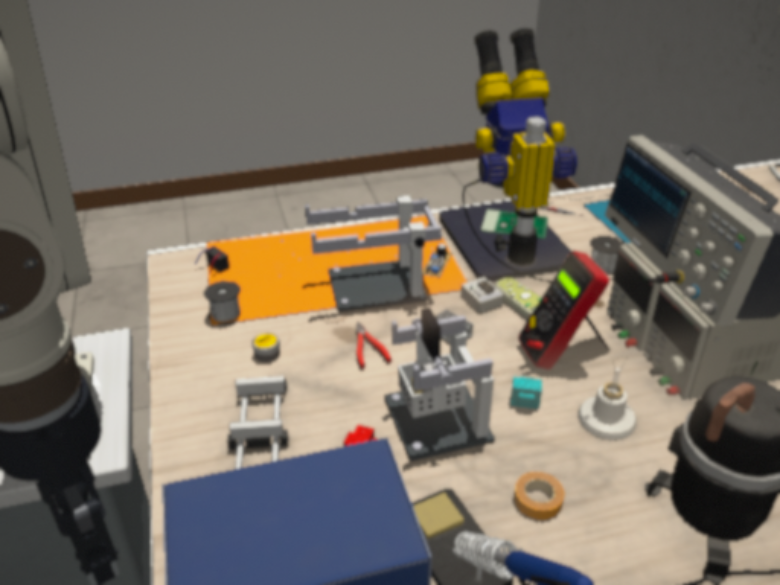

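Scene view (780-px scale): basket on the short-armed stand at (500,250), its black tab at (505,210). The long-armed stand is at (285,340) with its tips at (273,393) and (350,362). In the side view the tab is at (431,333). The transformer look-alikes are turquoise (437,215) and red (555,311). The real transformer is inside the basket.

Run:
```python
from h import *
np.set_printoptions(precision=3,suppress=True)
s=512/780
P={'tab':((505,210),(431,333)),'tipL':((273,390),(308,213)),'tipR':((350,360),(314,241)),'sinkback colL':((228,282),(405,202)),'colR':((300,262),(418,228))}
for k,(a,b) in P.items():
    p,e=tri([ray('scene',a[0]*s,a[1]*s),ray('side',b[0]*s,b[1]*s)]);print(k,p,np.array(e))
for k,z,pts in [('dryfoot',.008,[(275,428),(356,396),(237,348)]),('drainfoot',.008,[(436,266),(486,311),(543,279)])]:
    for q in pts: print(k,atz('scene',q[0]*s,q[1]*s,z))
for k,z,pts in [('dryfoot side',.008,[(338,310),(330,268),(430,303)]),('drainfoot side',.008,[(410,457),(386,393),(492,437)])]:
    for q in pts: print(k,atz('side',q[0]*s,q[1]*s,z))
```

```text
tab [ 0.567 -0.19   0.161] [0. 0.]
tipL [0.479 0.214 0.14 ] [0.005 0.005]
tipR [0.47  0.116 0.141] [0.003 0.003]
sinkback colL [0.651 0.197 0.147] [0.008 0.008]
colR [0.641 0.099 0.146] [0.003 0.003]
dryfoot [0.508 0.222 0.008]
dryfoot [0.494 0.104 0.008]
dryfoot [0.657 0.216 0.008]
drainfoot [ 0.635 -0.127  0.008]
drainfoot [ 0.518 -0.141  0.008]
drainfoot [ 0.522 -0.257  0.008]
dryfoot side [0.496 0.095 0.008]
dryfoot side [0.509 0.226 0.008]
dryfoot side [0.654 0.07  0.008]
drainfoot side [ 0.519 -0.255  0.008]
drainfoot side [ 0.521 -0.126  0.008]
drainfoot side [ 0.639 -0.251  0.008]
```

Request:
send_rows(
  motion="-1 0 0 -5 -0.14; -1 4 -1 -10 -0.28; -1 8.5 -2.2 -12 -0.42; -1 13 -3.5 -13 -0.56; -1 18 -4.7 -13 -0.70",
)

```text
clock: 1.5
eef_pos: [0.315, -0.3712, 0.3267]
tool_rot: [0.865, 0.502, 0.0, 0.003]
ft_force: [1.0, -0.3, -0.3]
grip_width: 0.0851
grasp_force: 0.0
```

```bash
cat >> h.py <<'E'
def go(p,yaw):
    "tool shift (cm) and twist to reach TCP p with tool x axis at world yaw"
    o=bot.get_obs(); M=R.from_quat(o['tool_rot']).as_matrix()
    cy=np.arctan2(M[1,0],M[0,0]); t=-(yaw-cy)
    print('t',round(o['clock'],2),'tcp',np.round(o['eef_pos'],4),'yaw',round(cy,4),'tilt',np.round(M[:2,2],4),'F',np.round(o['ft_force'],1),'w',round(o['grip_width'],4),'-> shift',np.round(M.T@(np.array(p)-o['eef_pos'])*100,2),'twist',round((t+np.pi)%(2*np.pi)-np.pi,3))
E
python3 -c "
from h import *
go([.567,-.19,.32],np.pi/2+.03)"
```

```text
t 1.5 tcp [ 0.315  -0.3712  0.3267] yaw 1.0529 tilt [ 0.0032 -0.0039] F [ 1.  -0.3 -0.3] w 0.0851 -> shift [28.22 12.92  0.68] twist -0.548
```

Request:
send_rows(
  motion="-1 4.6 2.1 0 -0.14; -1 9.2 4.2 0 -0.28; -1 13.8 6.3 0 -0.42; -1 18.4 8.4 0 -0.548; -1 22 10.3 0 -0.548",
)

```text
clock: 2.0
eef_pos: [0.5142, -0.2299, 0.3242]
tool_rot: [0.697, 0.717, 0.0, 0.0]
ft_force: [0.8, -1.3, -0.1]
grip_width: 0.0856
grasp_force: 0.0
```

Run:
```python
from h import *
import pickle
o=bot.get_obs(); im=snap('wrist'); cv2.imwrite('pics/w1.png',im[:,:,::-1]); pickle.dump(o,open('w1.pkl','wb'))
for t in ['basket','basket_grip','basket_bar','drain_stand','transformer']:
        print(t,[(np.round(b['rect']).astype(int).tolist(),round(b['conf'],2)) for b in boxes_of('wrist',t)][:3])
go([.567,-.19,.30],np.pi/2+.03)
```

```text
basket [([296, 131, 57, 99], 0.53)]
basket_grip [([297, 132, 52, 94], 0.73)]
basket_bar [([296, 132, 56, 97], 0.77)]
drain_stand []
transformer [([221, 147, 32, 30], 0.95), ([377, 133, 32, 29], 0.85), ([290, 130, 22, 32], 0.63)]
t 2.3 tcp [ 0.5118 -0.2324  0.3241] yaw 1.5959 tilt [-0.0005 -0.0002] F [-0.7 -0.8  0.2] w 0.0854 -> shift [4.1  5.63 2.41] twist -0.005
```

View pics/w1.png

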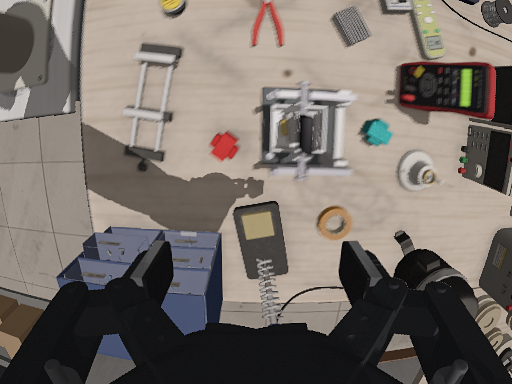

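Wrist view: tab at (306,132) with bar ends at (304,90) and (303,170). The transformer is under the tab in the basket, and the red (223,147) and turquoise (377,132) look-alikes lie outside. So the named target is the tab at (306,132), the only one on a basket bar.

Request:
send_rows(
  motion="-1 2 2.8 1 0; -1 4.1 5.6 2.4 0; -1 4.1 5.6 2.4 0",
)

```text
clock: 2.6
eef_pos: [0.5678, -0.1883, 0.2976]
tool_rot: [0.697, 0.717, -0.0, -0.002]
ft_force: [-0.3, -0.6, -0.5]
grip_width: 0.0855
grasp_force: 0.0
```

Run:
```python
from h import *
import pickle
np.set_printoptions(precision=4,suppress=True)
o1=pickle.load(open('w1.pkl','rb'))
for u,v,z in [(306,132,.189),(304,90,.134),(303,170,.134)]: print(atz('wrist',u,v,z,o1))
o=bot.get_obs(); im=snap('wrist'); pickle.dump(o,open('w2.pkl','wb'))
cv2.imwrite('pics/w2.png',cv2.resize(im[60:260,120:390],(800,593),interpolation=cv2.INTER_CUBIC)[:,:,::-1])
go([.567,-.19,.30],np.pi/2+.03)
```

```text
[ 0.5662 -0.1829  0.189 ]
[ 0.5706 -0.1348  0.134 ]
[ 0.575  -0.2362  0.134 ]
t 2.65 tcp [ 0.5668 -0.1895  0.2988] yaw 1.5969 tilt [-0.0025  0.0006] F [ 0.3 -0.6  0.4] w 0.0854 -> shift [-0.05  0.02 -0.12] twist -0.004
```

View pics/w2.png

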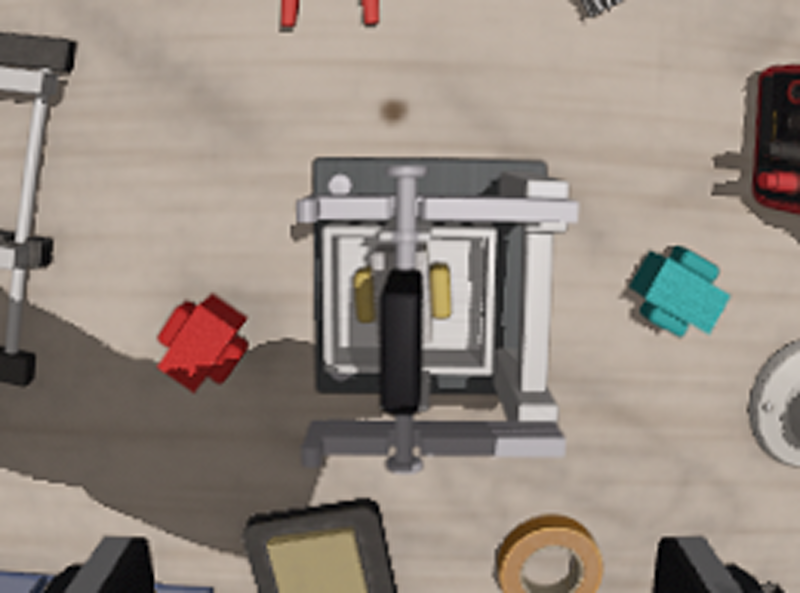

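Crop w2: bar discs at (407,172) and (404,464), tab top about (402,345), and the gold-and-grey transformer in the basket below. The basket's black tab is confirmed.

Run:
```python
from h import *
import pickle
np.set_printoptions(precision=4,suppress=True)
o1=pickle.load(open('w1.pkl','rb'));o2=pickle.load(open('w2.pkl','rb'))
s=270/800
c=lambda u,v:(120+u*s,60+v*s)
for n,a,b,z in [('discL',(304,90),(407,172),.134),('discR',(303,170),(404,464),.134),('tab',(306,132),(402,350),.189),('armTipL',None,(307,210),.147),('armTipR',None,(315,445),.147),('armLback',None,(577,210),.14),('armRback',None,(562,445),.14)]:
    print(n,atz('wrist',*c(*b),z,o2), tri([ray('wrist',*a,o1),ray('wrist',*c(*b),o2)]) if a else '')
```

```text
discL [ 0.5674 -0.1295  0.134 ] (array([ 0.5691, -0.1321,  0.133 ]), [np.float64(0.0030573254508598595), np.float64(0.0030573254508600833)])
discR [ 0.5698 -0.2494  0.134 ] (array([ 0.5675, -0.2263,  0.1887]), [np.float64(0.002447396778975459), np.float64(0.0024473967789756883)])
tab [ 0.5673 -0.187   0.189 ] (array([ 0.566 , -0.1835,  0.1977]), [np.float64(0.001843927590960276), np.float64(0.00184392759096032)])
armTipL [ 0.5303 -0.1441  0.147 ] 
armTipR [ 0.5338 -0.2374  0.147 ] 
armLback [ 0.6334 -0.1411  0.14  ] 
armRback [ 0.6344 -0.2371  0.14  ]
```

Request:
send_rows(
  motion="-1 0 0.1 5 0; -1 0 0.1 9.5 0; -1 0 0.1 12.5 0; -1 0 0.1 14.5 0; 0 0 0.1 14.5 0",
)

```text
clock: 3.15
eef_pos: [0.5648, -0.1905, 0.1526]
tool_rot: [0.699, 0.715, -0.002, -0.003]
ft_force: [-0.1, -0.1, -0.6]
grip_width: 0.0732
grasp_force: 0.0
```

Request:
send_rows(
  motion="1 0 0 0 0; 1 0 0 0 0; 1 0 0 0 0; 1 0 0 0 0; 1 0 0 0 0",
)

```text
clock: 3.65
eef_pos: [0.5688, -0.1895, 0.1558]
tool_rot: [0.698, 0.716, 0.0, 0.001]
ft_force: [-0.6, 0.3, -0.5]
grip_width: 0.0001
grasp_force: 0.0
```

Run:
```python
from h import *
go([.568,-.19,.153],np.pi/2+.02)
print(bot.get_obs()['grasp_force'],bot.get_obs()['ft_torque'])
```

```text
t 3.65 tcp [ 0.5688 -0.1895  0.1558] yaw 1.5969 tilt [ 0.0012 -0.0005] F [-0.6  0.3 -0.5] w 0.0001 -> shift [-0.04 -0.08  0.28] twist 0.006
0.0 [-0.00593738  0.03772078  0.0429797 ]
```

The fingers closed fully on nothing, so I'm looking before going on.

Run:
```python
from h import *
o=bot.get_obs();w=snap('wrist');s=snap('scene');d=snap('side')
f=lambda im,r:cv2.resize(im[r[1]:r[3],r[0]:r[2]],(390,390),interpolation=cv2.INTER_CUBIC)
a=np.hstack([f(s,(260,60,410,210)),f(d,(210,130,360,280))])
cv2.imwrite('pics/c3.png',a[:,:,::-1]);cv2.imwrite('pics/w3.png',w[:,:,::-1])
print(o['eef_pos'],o['grip_width'])
```

```text
[ 0.56878692 -0.18954422  0.15581387] 9.439699756945843e-05
```

View pics/c3.png

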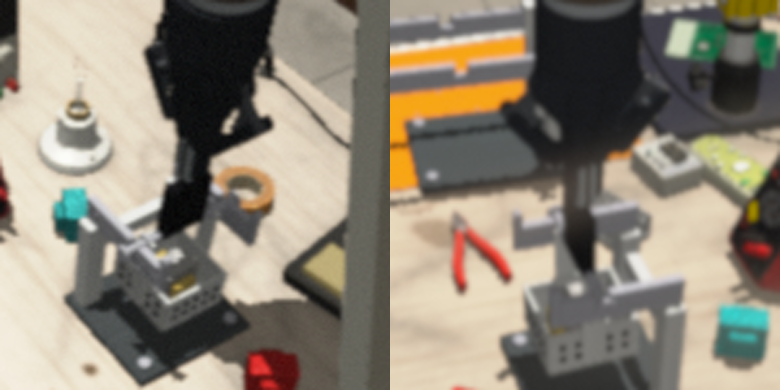

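Run:
```python
from h import *
for p in [(.5688,-.1895,.156),(.5688,-.1895,.175),(.5688,-.1895,.134)]:
    u,v=proj('scene',p); a,b=proj('side',p); print((u-260)*2.6,(v-60)*2.6,390+(a-210)*2.6,(b-130)*2.6)
s=cv2.imread('pics/c3.png')
f=lambda x,y:cv2.resize(s[y:y+150,x:x+150],(390,390),interpolation=cv2.INTER_CUBIC)
cv2.imwrite('pics/c4.png',cv2.convertScaleAbs(np.hstack([f(110,110),f(505,150)]),alpha=2.0,beta=30))
```

```text
183.0545483352272 204.32499645981997 581.7802560088267 234.81479991828266
186.09377732608434 187.8250101505153 582.3981535511618 215.4286506045928
179.6572206520949 222.76910199728889 581.0817568317325 256.7297751607217
```

View pics/c4.png

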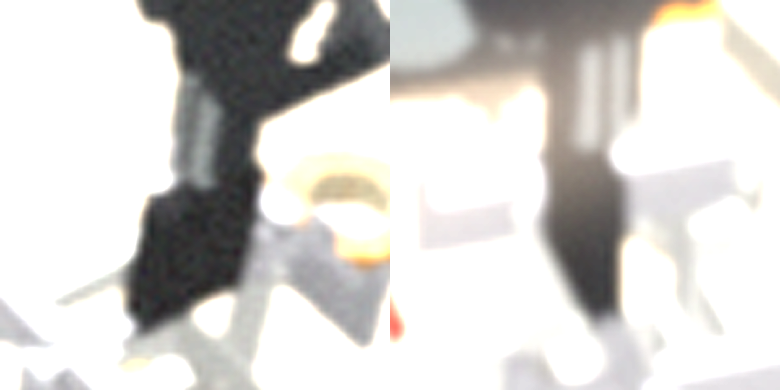

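View pics/w3.png

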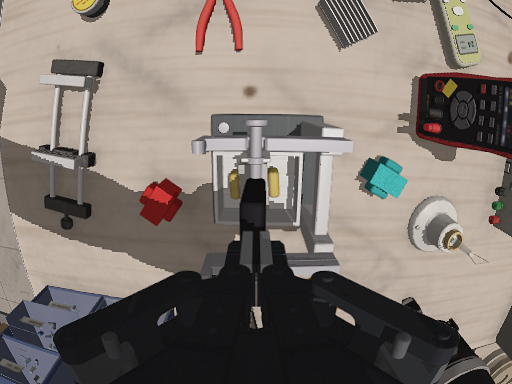

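The wrist view shows the fingers straddling the tab at (253,220), with a gap between them at (256,310). In the side view the dark block at tab height is about 30 mm wide, which fits tab plus two fingers. That contradicts the reported opening of 0, so I'll test with a small, slow lift and watch the wrist force.

Request:
send_rows(
  motion="1 0 0 -0.2 0; 1 0 0 -0.4 0; 1 0 0 -0.6 0; 1 0 0 -0.6 0; 1 0 0 -0.6 0",
)

```text
clock: 4.3
eef_pos: [0.5685, -0.1895, 0.1612]
tool_rot: [0.698, 0.716, 0.0, 0.0]
ft_force: [-0.4, -0.3, -0.0]
grip_width: 0.0002
grasp_force: 0.0
```

Run:
```python
from h import *
go([.568,-.19,.153],np.pi/2+.02)
o=bot.get_obs();print(o['grasp_force'],o['ft_torque'])
```

```text
t 4.3 tcp [ 0.5685 -0.1895  0.1612] yaw 1.5968 tilt [ 0.0002 -0.0001] F [-0.4 -0.3 -0. ] w 0.0002 -> shift [-0.05 -0.05  0.82] twist 0.006
0.0 [-0.01887568  0.04234505  0.03970189]
```

Run:
```python
from h import *
import pickle
w0=cv2.imread('pics/w3.png'); o=bot.get_obs(); w=snap('wrist','w4.png')[:,:,::-1]; sc=snap('scene','s4.png');sd=snap('side','d4.png')
def tm(n,x,y,h=9,k=14):
    t=w0[y-h:y+h,x-h:x+h]; r=cv2.matchTemplate(w[y-h-k:y+h+k,x-h-k:x+h+k].copy(),t,cv2.TM_CCOEFF_NORMED); _,m,_,l=cv2.minMaxLoc(r); print(n,l[0]-k,l[1]-k,round(m,2))
for n,x,y in [('disc',256,124),('armtipL',200,145),('armback',345,145),('foot',224,127),('trafoL',235,184),('trafoR',273,182),('basket cornerL',215,218),('tab top end',253,185),('red',160,203)]: tm(n,x,y)
def projw(p,o):
    m=vision.camera_model('wrist'); f=192/np.tan(np.radians(m['fov_y'])/2)
    M=R.from_quat(o['tool_rot']).as_matrix(); q=M.T@(np.array(p)-o['eef_pos']); H=np.array(m['hand_eye']); c=H[:3,:3].T@(q-H[:3,3])
    r=np.hypot(c[0],c[1]); t=np.arctan2(r,c[2]); return np.round([m['cx']+f*t*c[0]/r,m['cy']+f*t*c[1]/r],1)
o2=pickle.load(open('w2.pkl','rb'))
print('expected in w2 crop:')
for dz in (.004,.055):
  for dy in (-.022,.022): print(dz,dy,(projw([.5685,-.1895+dy,.134+dz],o2)-[120,60])*800/270)
print('expected w3', [projw([.5685,-.1895+dy,.134+dz],o) for dz in (.004,.055) for dy in (-.022,.022)], 'TCP',projw(o['eef_pos'],o))
```

```text
disc 1 -1 0.88
armtipL 2 -1 0.95
armback -2 -1 0.95
foot 1 0 0.98
trafoL 1 -1 0.97
trafoR 0 -2 0.96
basket cornerL 1 -2 0.92
tab top end 1 -2 0.97
red 0 -1 0.93
expected in w2 crop:
0.004 -0.022 [403.55555556 379.25925926]
0.004 0.022 [406.81481481 270.22222222]
0.055 -0.022 [403.25925926 419.25925926]
0.055 0.022 [407.11111111 293.03703704]
expected w3 [array([255.1, 235.6]), array([256.8, 178.5]), array([254.8, 271.6]), array([257. , 201.4])] TCP [255.8 219.9]
```

Run:
```python
import cv2,numpy as np
a=cv2.imread('pics/w4.png')[110:340,150:360]; b=cv2.imread('pics/d4.png')[130:270,220:348]
a=cv2.resize(a,None,fx=2.5,fy=2.5,interpolation=3)
b=cv2.resize(b,(300,328),interpolation=3)
c=np.zeros((a.shape[0],a.shape[1]+b.shape[1]//1*1-25,3),np.uint8)[:, :a.shape[1]+270]
b=b[:,15:285]
c[:,:a.shape[1]]=a;c[:328,a.shape[1]:]=b
c=(255*(c/255.)**0.45).astype(np.uint8);print(c.shape);cv2.imwrite('pics/v8.png',c)
```

```text
(575, 795, 3)
```

View pics/v8.png

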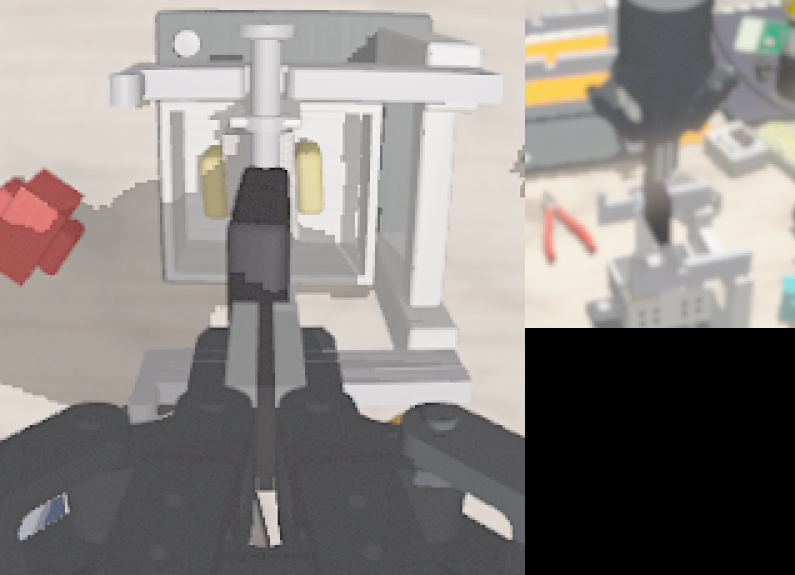

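The fingers' tips (v8 at (228–303,305)) lie over the tab's top face. The sight ray puts them about 35–40 mm above the nominal TCP, so they closed above the tab. The nominal TCP isn't where the real fingertips are. I'll reopen, go about 4 cm lower while watching the force, and close again.

Request:
send_rows(
  motion="-1 0 0 0 0; -1 0 0 0 0; -1 0 0 0 0; -1 0 0 0 0; -1 0 -0.05 0.5 0",
)

```text
clock: 4.95
eef_pos: [0.5684, -0.1896, 0.1566]
tool_rot: [0.698, 0.716, 0.0, 0.001]
ft_force: [0.8, -0.2, -0.2]
grip_width: 0.0722
grasp_force: 0.0
```

Request:
send_rows(
  motion="-1 0 0 0.8 0; -1 0 0 1.6 0; -1 0 0 2.4 0; -1 0 0 3 0; -1 0 0 3.5 0",
)

```text
clock: 5.45
eef_pos: [0.5676, -0.1893, 0.1201]
tool_rot: [0.698, 0.716, -0.0, -0.0]
ft_force: [0.6, 0.0, 1.1]
grip_width: 0.0851
grasp_force: 0.0
```

Request:
send_rows(
  motion="0 0 0 0 0; 1 0 0 0 0; 1 0 0 0 0; 1 0 0 0 0; 1 0 0 0 0",
)

```text
clock: 5.95
eef_pos: [0.5683, -0.1896, 0.1216]
tool_rot: [0.698, 0.716, 0.0, 0.0]
ft_force: [6.9, 2.0, -5.0]
grip_width: 0.0131
grasp_force: 61.4
```

Gripped: 13.1 mm opening at 61 N. Lifting straight up.

Request:
send_rows(
  motion="1 0 0 -0.5 0; 1 0 0 -1.2 0; 1 0 0 -2.2 0; 1 0 0 -3.2 0; 1 0 0 -4.2 0",
)

```text
clock: 6.45
eef_pos: [0.568, -0.1895, 0.164]
tool_rot: [0.698, 0.716, 0.0, 0.0]
ft_force: [-0.4, -0.1, -7.1]
grip_width: 0.0132
grasp_force: 59.5
```

Request:
send_rows(
  motion="1 0 0 -1.5 0; 1 0 0 -3 0; 1 0 0 -4.2 0; 1 0 0 -5 0; 1 0 0 -5 0",
)

```text
clock: 6.95
eef_pos: [0.5688, -0.1897, 0.2149]
tool_rot: [0.698, 0.716, 0.001, 0.001]
ft_force: [0.2, -0.5, -7.6]
grip_width: 0.0131
grasp_force: 59.4
```

Run:
```python
from h import *
go([.568,-.19,.153],np.pi/2+.02)
o=bot.get_obs();print(o['grasp_force'],o['ft_torque'])
# drying stand from scene/side networks & edges: recompute with fresh enlarged crops
sc=cv2.imread('pics/a.png');
s=snap('scene');d=snap('side')
a=cv2.resize(s[155:300,130:260],(390,435),interpolation=3);b=cv2.resize(d[115:225,185:315],(390,330),interpolation=3)
c=np.zeros((435,780,3),np.uint8);c[:,:390]=a;c[:330,390:]=b
cv2.imwrite('pics/v9.png',c[:,:,::-1])
```

```text
t 6.95 tcp [ 0.5688 -0.1897  0.2149] yaw 1.5969 tilt [ 0.003 -0.001] F [ 0.2 -0.5 -7.6] w 0.0131 -> shift [-0.02 -0.1   6.18] twist 0.006
59.39154088497162 [-0.03638139  0.02581366  0.01896732]
```

View pics/v9.png

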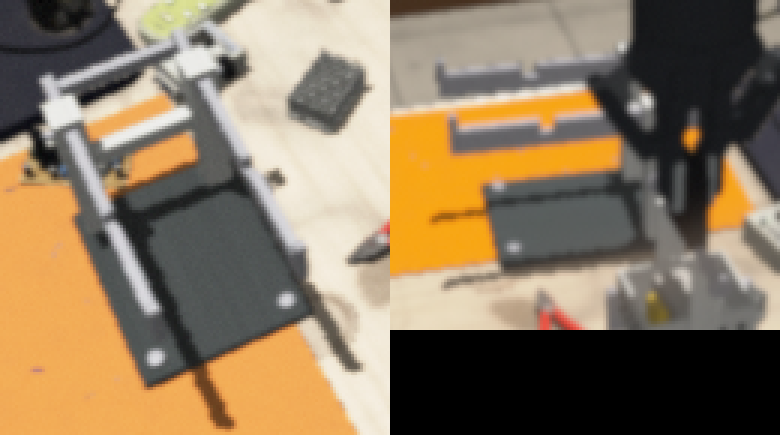

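View v9: drying-stand notches show at scene (108,218) and (247,172), and at side (530,73) and (546,126). Tips are at scene (152,308) and (300,250), side (440,70) and (453,125). The basket hangs level with the transformer in it.

Run:
```python
from h import *
np.set_printoptions(precision=4,suppress=True)
S=lambda u,v:(130+u/3,155+v/3); D=lambda u,v:(185+(u-390)/3,115+v/3)
Q={}
for n,a,b in [('notchL',(108,218),(530,73)),('notchR',(247,172),(546,123)),('tipL',(152,303),(440,68)),('tipR',(299,247),(453,123))]:
    A=atz('scene',*S(*a),.14);B=atz('side',*D(*b),.14);p,e=tri([ray('scene',*S(*a)),ray('side',*D(*b))]);print(n,p,e[0],A[:2],B[:2]);Q[n]=(A+B)[:2]/2
for k in ('notch','tip'):
    d=Q[k+'L']-Q[k+'R'];print(k,'mid',(Q[k+'L']+Q[k+'R'])/2,'len',np.linalg.norm(d),'yaw',np.arctan2(-d[0],d[1]))
m=(Q['notchL']+Q['notchR']-Q['tipL']-Q['tipR'])/2;print('axis yaw',np.arctan2(m[1],m[0]),np.linalg.norm(m))
```

```text
notchL [0.5562 0.2085 0.1309] 0.0036477958584500403 [0.5543 0.2099] [0.5491 0.1888]
notchR [0.5455 0.116  0.1319] 0.00018691838366254154 [0.5398 0.118 ] [0.5428 0.1032]
tipL [0.4765 0.2123 0.1461] 0.003275993083617456 [0.4839 0.2119] [0.4748 0.2198]
tipR [0.4683 0.1181 0.1447] 0.0009727304661675733 [0.4721 0.1169] [0.4685 0.1248]
notch mid [0.5465 0.1549] len 0.08934336995514594 yaw -0.11712320665783248
tip mid [0.4748 0.1684] len 0.09545423080085222 yaw -0.09470657921819604
axis yaw -0.18504548187846395 0.07290355335048011
```

Request:
send_rows(
  motion="1 0 0 -1 0; 1 0.5 0 -2.5 0; 1 1.5 -0.2 -4 0; 1 3 -0.4 -5.2 0.02; 1 5.5 -0.6 -6 0.04",
)

```text
clock: 7.55
eef_pos: [0.5606, -0.1355, 0.274]
tool_rot: [0.713, 0.701, -0.0, 0.001]
ft_force: [0.6, 0.4, -6.7]
grip_width: 0.0129
grasp_force: 59.4
```

Request:
send_rows(
  motion="1 3 -0.3 0 0.02; 1 6.5 -0.6 0 0.04; 1 10 -1 0 0.06; 1 13.5 -1.4 0 0.076; 1 17 -1.7 0 0.076",
)

```text
clock: 8.05
eef_pos: [0.5452, 0.0369, 0.2732]
tool_rot: [0.738, 0.674, -0.0, -0.0]
ft_force: [0.8, 0.1, -7.6]
grip_width: 0.0132
grasp_force: 59.4
```

Request:
send_rows(
  motion="1 3.3 -0.3 0 0; 1 6 0.1 0 0; 1 8 0.3 0 0; 1 9.5 0.4 0 0; 1 10 0.4 0 0",
)

```text
clock: 8.55
eef_pos: [0.5588, 0.1363, 0.2728]
tool_rot: [0.738, 0.675, -0.0, -0.0]
ft_force: [0.7, 0.6, -7.6]
grip_width: 0.0133
grasp_force: 59.4
```

Run:
```python
from h import *
import pickle
go([.524,.165,.27],np.pi/2-.09)
o=bot.get_obs();print(o['grasp_force'],o['ft_torque']);pickle.dump(o,open('w10.pkl','wb'))
im=snap('wrist','w10raw.png')
print([(np.round(b['rect']).astype(int).tolist(),round(b['conf'],2)) for b in boxes_of('wrist','drying_stand')])
```

```text
t 8.55 tcp [0.5588 0.1363 0.2728] yaw 1.4825 tilt [-0.0007  0.0002] F [ 0.7  0.6 -7.6] w 0.0133 -> shift [ 2.56 -3.72  0.28] twist 0.002
59.379231333732605 [-0.02140844 -0.06055181  0.05529481]
[([265, 150, 205, 135], 0.86)]
```

```bash
python3 -c "
import cv2
a=cv2.imread('pics/w10raw.png')[60:270,130:410]
cv2.imwrite('pics/v10.png',cv2.resize(a,(800,600),interpolation=3))"
```

```text
(no output)
```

View pics/v10.png

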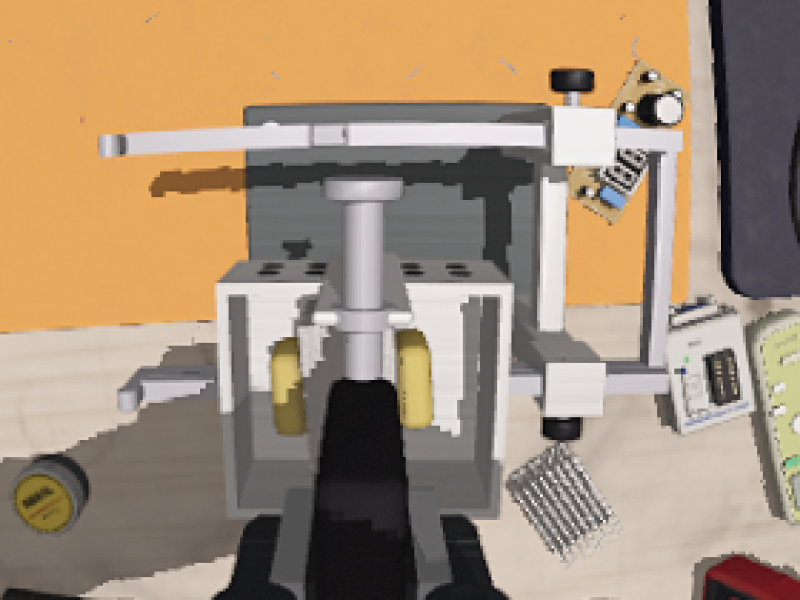

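View v10 (last picture): left arm from (130,144) to (545,135) with its notch at (329,134). Right arm tip at (128,395) and rear at (660,377). Our bar's disc is at (364,188), and both transformer pads are in the basket.

Run:
```python
from h import *
import pickle
np.set_printoptions(precision=4,suppress=True)
o=pickle.load(open('w10.pkl','rb'));s=.35
f=lambda u,v,z:atz('wrist',130+u*s,60+v*s,z,o)[:2]
for n,u,v,z in [('tipL',105,145,.154),('L1',140,143,.14),('notchL',329,134,.14),('L2',545,134,.14),('tipR',127,396,.154),('R1',160,383,.14),('R2',660,381,.14),('clampL',552,135,.147),('disc',364,188,o['eef_pos'][2]+.0124)]: print(n,f(u,v,z))
```

```text
tipL [0.4743 0.2139]
L1 [0.4837 0.213 ]
notchL [0.5539 0.2084]
L2 [0.633  0.2029]
tipR [0.4691 0.1201]
R1 [0.4789 0.1201]
R2 [0.6768 0.1038]
clampL [0.6341 0.2025]
disc [0.565  0.1971]
```

Request:
send_rows(
  motion="1 0.8 -1.2 0 -0.013; 1 1.8 -2.6 0 -0.013; 1 2.26 -3.29 0 -0.013; 1 2.26 -3.29 0 -0.013; 1 2.26 -3.29 1.5 -0.013",
)

```text
clock: 9.15
eef_pos: [0.5297, 0.1601, 0.2606]
tool_rot: [0.734, 0.679, 0.003, 0.002]
ft_force: [0.8, 0.9, -7.5]
grip_width: 0.0132
grasp_force: 59.5
```

Run:
```python
from h import *
go([.528,.1617,.145],np.pi/2-.075)
```

```text
t 9.15 tcp [0.5297 0.1601 0.2606] yaw 1.4936 tilt [0.0061 0.0009] F [ 0.8  0.9 -7.5] w 0.0132 -> shift [ 0.13 -0.25 11.56] twist -0.002
```

Request:
send_rows(
  motion="1 0 0 2.5 0; 1 0 0 5 0; 1 0 0 7.5 0; 1 0 0 9.5 0; 1 0 0 10.5 0",
)

```text
clock: 9.65
eef_pos: [0.5271, 0.159, 0.1509]
tool_rot: [0.734, 0.679, -0.002, -0.0]
ft_force: [-1.2, -0.6, -7.2]
grip_width: 0.0132
grasp_force: 59.4
```

Request:
send_rows(
  motion="1 0 0 0 0; 1 0 0 0 0; 1 0 0 0 0",
)

```text
clock: 9.95
eef_pos: [0.5294, 0.1605, 0.1547]
tool_rot: [0.734, 0.679, 0.001, 0.001]
ft_force: [0.7, 1.1, -6.6]
grip_width: 0.0128
grasp_force: 59.4
```

Run:
```python
from h import *
go([.528,.1617,.145],np.pi/2-.075)
```

```text
t 9.95 tcp [0.5294 0.1605 0.1547] yaw 1.4936 tilt [0.0031 0.0009] F [ 0.7  1.1 -6.6] w 0.0128 -> shift [ 0.11 -0.15  0.97] twist -0.002
```

Request:
send_rows(
  motion="1 0 0 0.6 0; 1 0 0 1.1 0; 1 0 0 1.5 0; 1 0 0 1.7 0; 1 0 0 1.7 0",
)

```text
clock: 10.45
eef_pos: [0.5276, 0.1602, 0.1355]
tool_rot: [0.734, 0.679, -0.001, -0.0]
ft_force: [-0.4, -0.9, -6.9]
grip_width: 0.0132
grasp_force: 59.5
```

Request:
send_rows(
  motion="1 0 0 0.1 0; 1 0 0 0.2 0; 1 0 0 0.3 0; 1 0 0 0.3 0",
)

```text
clock: 10.85
eef_pos: [0.528, 0.1603, 0.133]
tool_rot: [0.734, 0.679, -0.0, -0.0]
ft_force: [-0.3, 0.2, -7.4]
grip_width: 0.0127
grasp_force: 59.4
```

Request:
send_rows(
  motion="1 0 0 0.1 0; 1 0 0 0.2 0; 1 0 0 0.2 0; 1 0 0 0.2 0",
)

```text
clock: 11.25
eef_pos: [0.5283, 0.1604, 0.1317]
tool_rot: [0.734, 0.679, 0.0, 0.0]
ft_force: [-1.0, -0.1, -2.6]
grip_width: 0.0128
grasp_force: 60.0
```

Contact: about 5 N rests on the arms. Sliding along.

Request:
send_rows(
  motion="1 0 0.2 0 0; 1 0 0.4 0 0; 1 0 0.6 0 0; 1 0 0.8 0 0; 1 0 1 0 0",
)

```text
clock: 11.75
eef_pos: [0.5372, 0.1599, 0.1316]
tool_rot: [0.734, 0.68, -0.0, -0.001]
ft_force: [-5.4, -0.0, 1.6]
grip_width: 0.0132
grasp_force: 60.8
```

Request:
send_rows(
  motion="1 0 0.2 0 0; 1 0 0.4 0 0; 1 0 0.5 0 0; 1 0 0.5 0 0",
)

```text
clock: 12.15
eef_pos: [0.544, 0.1591, 0.1308]
tool_rot: [0.734, 0.679, 0.001, 0.001]
ft_force: [0.7, 0.9, -5.0]
grip_width: 0.013
grasp_force: 59.8
```

Request:
send_rows(
  motion="1 0 0.1 0 0; 1 0 0.2 0 0; 1 0 0.2 0 0",
)

```text
clock: 12.45
eef_pos: [0.5449, 0.1588, 0.1304]
tool_rot: [0.734, 0.679, -0.001, -0.0]
ft_force: [0.7, -0.3, -7.2]
grip_width: 0.0134
grasp_force: 59.4
```

Request:
send_rows(
  motion="1 0 0.1 0 0; 1 0 0.2 0 0; 1 0 0.2 0 0",
)

```text
clock: 12.75
eef_pos: [0.5471, 0.1588, 0.1309]
tool_rot: [0.734, 0.679, -0.0, -0.0]
ft_force: [0.3, 1.5, -7.2]
grip_width: 0.0128
grasp_force: 59.5
```

The load is fully off the arms, so the bar is over the notches. Sinking gently.

Request:
send_rows(
  motion="1 0 0.05 0.1 0; 1 0 0.1 0.2 0; 1 0 0.1 0.3 0; 1 0 0.1 0.3 0",
)

```text
clock: 13.15
eef_pos: [0.5478, 0.1587, 0.1278]
tool_rot: [0.734, 0.679, -0.0, -0.0]
ft_force: [0.2, 0.0, -6.5]
grip_width: 0.0131
grasp_force: 59.4
```

Request:
send_rows(
  motion="1 0 0 0.1 0; 1 0 0 0.2 0; 1 0 0 0.3 0; 1 0 0 0.3 0",
)

```text
clock: 13.55
eef_pos: [0.5479, 0.1587, 0.1249]
tool_rot: [0.734, 0.679, -0.0, -0.0]
ft_force: [-0.2, 0.4, -7.9]
grip_width: 0.0132
grasp_force: 59.4
```

Request:
send_rows(
  motion="1 0 0 0.1 0; 1 0 0 0.2 0; 1 0 0 0.2 0; 1 0 0 0.2 0",
)

```text
clock: 13.95
eef_pos: [0.548, 0.1587, 0.123]
tool_rot: [0.734, 0.679, -0.0, -0.0]
ft_force: [-0.4, 0.0, -7.3]
grip_width: 0.0128
grasp_force: 59.4
```

Request:
send_rows(
  motion="1 0 0 0.05 0; 1 0 0 0.1 0; 1 0 0 0.1 0; 1 0 0 0.1 0",
)

```text
clock: 14.35
eef_pos: [0.548, 0.1588, 0.1221]
tool_rot: [0.734, 0.679, 0.0, -0.0]
ft_force: [0.4, 0.2, -6.6]
grip_width: 0.0129
grasp_force: 59.4
```

Request:
send_rows(
  motion="1 0 0 0.05 0; 1 0 0 0.05 0; 1 0 0 0.05 0; 1 0 0 0.05 0",
)

```text
clock: 14.75
eef_pos: [0.5481, 0.1588, 0.1217]
tool_rot: [0.734, 0.679, 0.0, 0.0]
ft_force: [0.0, 0.3, -6.5]
grip_width: 0.0131
grasp_force: 59.6
```

Request:
send_rows(
  motion="1 0 0 0.05 0; 1 0 0 0.05 0; 1 0 0 0.05 0; 1 0 0 0.05 0",
)

```text
clock: 15.15
eef_pos: [0.5482, 0.1588, 0.1216]
tool_rot: [0.734, 0.679, 0.0, 0.0]
ft_force: [-2.5, -0.7, -0.0]
grip_width: 0.0129
grasp_force: 60.5
```

Run:
```python
from h import *
go([.528,.1617,.145],np.pi/2-.075)
o=bot.get_obs();print(o['grasp_force'],o['ft_torque'])
```

```text
t 15.15 tcp [0.5482 0.1588 0.1216] yaw 1.4938 tilt [0.0007 0.0002] F [-2.5 -0.7 -0. ] w 0.0129 -> shift [ 0.13 -2.03 -2.34] twist -0.002
60.473071932792664 [-0.17666888  0.39632621  0.02127134]
```

Full weight is on the floor of the notches, exactly 10 mm below the arm-top contact. Letting go.

Request:
send_rows(
  motion="0.6 0 0 0 0; 0.5 0 0 0 0; 0.3 0 0 0 0; 0.2 0 0 0 0; 0.2 0 0 0 0",
)

```text
clock: 15.65
eef_pos: [0.5482, 0.1588, 0.1212]
tool_rot: [0.734, 0.679, 0.0, 0.0]
ft_force: [-0.6, -0.5, -0.2]
grip_width: 0.0342
grasp_force: 0.0
```

Request:
send_rows(
  motion="0.2 0 0 -0.5 0; 0.2 0 0 -1.5 0; 0.2 0 0 -3 0; 0.2 0 0 -5 0; 0.2 0 0 -8 0",
)

```text
clock: 16.15
eef_pos: [0.5471, 0.1585, 0.2013]
tool_rot: [0.734, 0.679, -0.001, -0.001]
ft_force: [1.4, -0.1, 1.1]
grip_width: 0.0343
grasp_force: 0.0
```

Request:
send_rows(
  motion="0.2 0 0 -3 0; 0.2 0 0 -5 0; 0.2 0 0 -6 0; 0.2 0 0 -6 0; 0.2 0 0 -6 0",
)

```text
clock: 16.65
eef_pos: [0.5477, 0.1587, 0.2603]
tool_rot: [0.734, 0.679, -0.0, -0.0]
ft_force: [0.2, -0.5, -0.3]
grip_width: 0.0341
grasp_force: 0.0
```

Run:
```python
from h import *
np.set_printoptions(precision=4,suppress=True)
go([.5482,.1588,.27],np.pi/2-.075)
o=bot.get_obs(); im=snap('wrist','fin.png')
m=vision.camera_model('wrist')
for t in ['basket','basket_bar','basket_grip','transformer']:
    for b in boxes_of('wrist',t)[:3]:
        u,v,w,h=b['rect'];print(t,np.round(b['rect']).astype(int),round(b['conf'],2),'mid@.134',atz('wrist',u,v,.134,o)[:2],'ends',atz('wrist',u,v-h/2,.134,o)[:2],atz('wrist',u,v+h/2,.134,o)[:2])
# bar height along scene/side: disc search by projecting
def projw(p):
    f=192/np.tan(np.radians(m['fov_y'])/2)
    M=R.from_quat(o['tool_rot']).as_matrix(); q=M.T@(np.array(p)-o['eef_pos']); H=np.array(m['hand_eye']); c=H[:3,:3].T@(q-H[:3,3])
    r=np.hypot(c[0],c[1]); t=np.arctan2(r,c[2]); return np.array([m['cx']+f*t*c[0]/r,m['cy']+f*t*c[1]/r])
for sgn in (1,-1):
  for z in (.134,.144):
    print(sgn,z,np.round(projw([.549+sgn*.06*.075,.1597+sgn*.06,z]),1))
```

```text
t 16.65 tcp [0.5477 0.1587 0.2603] yaw 1.4937 tilt [-0.001  -0.0003] F [ 0.2 -0.5 -0.3] w 0.0341 -> shift [ 0.02  0.05 -0.97] twist -0.002
basket [259 173  66 117] 0.95 mid@.134 [0.5509 0.1607] ends [0.5554 0.222 ] [0.546  0.0935]
basket_bar [260 174  65 116] 0.65 mid@.134 [0.5522 0.159 ] ends [0.5566 0.2196] [0.5474 0.0924]
basket_grip [254 254  35  62] 0.6 mid@.134 [0.5379 0.0647] ends [0.541  0.1038] [0.5345 0.0208]
basket_grip [260 171  64 116] 0.58 mid@.134 [0.552  0.1623] ends [0.5564 0.2228] [0.5473 0.0963]
transformer [257 162  40  27] 0.72 mid@.134 [0.5501 0.1728] ends [0.5512 0.1871] [0.549  0.1582]
transformer [350 334  15  19] 0.64 mid@.134 [ 0.6654 -0.0826] ends [ 0.6634 -0.0632] [ 0.6677 -0.1033]
1 0.134 [257.1 116.6]
1 0.144 [257.1 117. ]
-1 0.134 [257.  226.6]
-1 0.144 [257.  230.2]
```

```bash
python3 -c "
from h import *
print(workorder.job_done())"
```

```text
the job is handed in; nothing more can be done
None
```

The basket, with the transformer still in it, now hangs on the long-armed drying stand and the job is handed in: the bar found the notches by feel, sank the full 10 mm gently, and I let go. My first close missed because the real fingertips sit about 35–40 mm above the stated TCP, so I went lower and gripped on the second try.

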